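Fit the drive rolls to a wire-feed drive head

TASK

Get the wire-feed drive head ready: lift its red-knobbed pressure lever out of the notch by the green dot, swing it over and let it down into the notch by the yellow dot; then, with the lever there, fit every drive roll that lies on the bench fully home on the shaft with the collar of its own colour - each bore has a flat that must line up with the flat of its shaft. When all are home, put the lever back down into the notch by the green dot, and only then press the green button fully down and release it. Leave the other things on the bench where they are.

Things in the scene. Friction and masses are not known exactly. Their poses are not given: they have to be found in the camera images.
- feeder: wire-feed drive head: grey plate 250 (x) x 360 (y) x 14 mm, fixed, face up. Origin: centre of its underside; x to its far side, y to its left. Three D-shafts at x = +70 mm, y = -115, 0, +115 (colours in any order); brass guides 20 mm high at x = +105, y = +-57. The pressure lever's vertical pivot is at x = -55, y = +150; the green button at x = -65, y = -105.
- roll_red: drive roll, may be absent: steel disc 62 mm across, 24 mm high, 0.2 kg, with an upright red bar on top, 50 (x) x 20 (y) mm, from 24 to 58 mm above the underside. Origin: centre of the underside, z up. A D-bore 26 mm across, 24 mm deep opens below; its flat is 8 mm from the axis on the +x side, shown by a white stripe on the bar's +x half and end.
- roll_yellow: drive roll, may be absent: steel disc 62 mm across, 24 mm high, 0.2 kg, with an upright yellow bar on top, 50 (x) x 20 (y) mm, from 24 to 58 mm above the underside. Origin: centre of the underside, z up. A D-bore 26 mm across, 24 mm deep opens below; its flat is 8 mm from the axis on the +x side, shown by a white stripe on the bar's +x half and end.
- roll_blue: drive roll, may be absent: steel disc 62 mm across, 24 mm high, 0.2 kg, with an upright blue bar on top, 50 (x) x 20 (y) mm, from 24 to 58 mm above the underside. Origin: centre of the underside, z up. A D-bore 26 mm across, 24 mm deep opens below; its flat is 8 mm from the axis on the +x side, shown by a white stripe on the bar's +x half and end.
- shaft_red_seat (a point): top of the red collar (40 mm across), 18 mm above the bench, on the axis of its fixed upright D-shaft, 24 mm across, 23.5 mm tall above this point, last 3 mm chamfered. Its flat is 7 mm from the axis on the +x side (white mark on the plate). A roll goes on when its +x agrees with this +x within 0.1 rad (1 mm play), and is home with its underside on the collar.
- shaft_yellow_seat (a point): top of the yellow collar (40 mm across), 18 mm above the bench, on the axis of its fixed upright D-shaft, 24 mm across, 23.5 mm tall above this point, last 3 mm chamfered. Its flat is 7 mm from the axis on the +x side (white mark on the plate). A roll goes on when its +x agrees with this +x within 0.1 rad (1 mm play), and is home with its underside on the collar.
- shaft_blue_seat (a point): top of the blue collar (40 mm across), 18 mm above the bench, on the axis of its fixed upright D-shaft, 24 mm across, 23.5 mm tall above this point, last 3 mm chamfered. Its flat is 7 mm from the axis on the +x side (white mark on the plate). A roll goes on when its +x agrees with this +x within 0.1 rad (1 mm play), and is home with its underside on the collar.
- lever_swing (a joint): swing of the pressure lever, rad: 0 = notch by the green dot (far side), 0.90 = notch by the yellow dot (near side); grows clockwise from above; stops at -0.02 and 0.92; stays where left. At 0 the arm points from the pivot 0.45 rad from the feeder's -y towards its +x, at 0.90 as much towards -x.
- lever_lift (a joint): height of the lever above its lowest position, m: 0 = fully down in a notch, at most 0.032. Spring and weight push it down with 3 to 5 N. The gate blocks the arm unless it is lifted at least 17 mm; each notch leaves 3 mm either side of the arm.
- lever_grip (a point): middle of the lever's upright red round knob, 26 mm across, reaching 18 mm above and 28 mm below this point; 100 mm from the pivot axis; 66 mm above the bench when the lever is down. Turns with the lever.
- inch_button (a joint): travel of the green spring push button, m: 0 = up, 0.006 = fully down, which takes 6 N; it springs back.
- inch_button_top (a point): centre of the top face of the green push button, 32 mm across.
- gel_tin: bystander, not to be moved: yellow and black tin with a dark lid, 66 mm across, 54 mm high. Origin: centre of its underside.
- tape_measure: bystander, not to be moved: yellow and black tape measure standing upright, 33 x 81 x 64 mm. Origin: centre of its underside.
- earplug_pot: bystander, not to be moved: white pot with an orange lid, 50 mm across, 42 mm high. Origin: centre of its underside.
- marker_red: bystander, not to be moved: black marker with a red cap lying flat, 126 mm long, 18 mm thick. Origin: centre of its underside.
Things that resemble listed ones, but are neither listed nor needed, are in the scene too. What is shaped like the roll_blue but turquoise is not meant.

How it is judged:
By the outcome, as a careful person would: the job done as asked, in the order asked, and still so for the second after the job is handed in, with the robot touching nothing.
Of roll_red, roll_yellow, roll_blue only 2 to 3 are there at a start; the rules pass over those that are not, and their reading is None.
At some moment in a run one of roll_red, roll_yellow, roll_blue may be knocked a few centimetres aside while the robot is not near it.
Once in a run the grip may slacken for a moment while it holds something.
It also fails if it takes over 210 s, if anything falls off the work surface, if the arm or the gripper's body presses on something with over 40 N, if the wrist force passes 120 N, or if a joint passes its speed limit or range.

ROBOT

A 6-joint arm with a two-finger parallel gripper is mounted at the origin on a cart in front of the work surface, level with it; the furniture and walls round the work are solid. World frame = base frame: x ahead of the robot, y to its left, z up, the work surface at z = 0. Lengths are in m, angles in rad, forces in N, time in s.
With the tool pointing down it reaches from about 0.35 to 0.8 m from the base axis. Payload 7.3 kg.
Tool frame: the origin (TCP) lies between the finger pads; the fingertips stand 25 mm ahead of it and the grasp point (between the pads) lies 6 mm ahead of it (r.tip_extent is the distance from the TCP to the fingertips, in m); z points along the fingers, y is the line along which they close (so a half turn about z gives the same grasp; the last joint's range is limited). The gripper opens to 85 mm and grips with 20 to 120 N. Pads are 22 mm wide; open, the fingers measure 114 mm over their backs; the gripper's body (76 mm by 85 mm) begins 54 mm behind the grasp point. The pads swing forward as they close: fully open they stand 13 mm farther back than shut.
Start: joints at [-1.329, 0.342, 1.524, -0, 1.275, -0.146], TCP at [0.199, -0.486, 0.256] pointing down, gripper open.
Joint ranges: [-2.53, 2.53], [-0.77, 2.02], [0.04, 2.7], [-1, 4.14], [0.28, 2.66], [-3.11, 3.11]. Speed limits (rad/s): [2.57, 2.57, 3.14, 3.14, 3.14, 3.14].

INTERFACE

Orientations are given as a unit quaternion [x, y, z, w].
In Python, from workcell import r, command_gripper, optics gives the robot as it stands. The module is installed in compiled form; this text tells all that it offers. Calls block until the motion is done:
- r.reach(position, orientation): joint-space move of the TCP to a pose.
- r.move_straight(position, orientation=None, speed=0.15, max_force=None): straight line of the TCP; orientation=None keeps the orientation; speed is the mean speed in m/s. With max_force (N) it stops when the force on the tool has changed by that much, and returns True; else False.
- r.movej(angles): joint-space move.
- command_gripper(opening, force=None): finger opening in m; force is the grip in N (None keeps the last); returns when the fingers have stopped.
- r.hold(seconds).
- r.solve_ik(position, orientation): joint angles nearest the present ones, or None.
- r.read_state(): the state.
- optics.get_image(name): name is "side" or "top" or "wrist"; returns (picture, depth): 384x512x3 uint8, red, green, blue; 384x512 float32, m along the optical axis (not along the pixel's ray), 0 where there is no reading.
- optics.camera_model(name): a dict with "K" (3x3 intrinsics, pixels), "R" (3x3) and "t" (3): a world point X has camera coordinates R X + t; the wrist camera has in their place "tool_from_camera" (4x4, takes a point from camera to tool coordinates, whose origin is the TCP and whose axes are the flange's). Camera axes: x right, y down, z forward; pixel columns grow to the right and rows downward; lengths in m; the calibration is good to about 2 mm. A picture is of the moment at which its call begins: read the wrist's pose just before it. camera_model takes no time and is no camera call.
A pose or a line that the arm cannot do raises r.PlanningError and nothing moves.
- r.finish_job(): hands the job in; it is judged then, once.
The state is a dict: "time_s": time; "joint_positions": joint angles; "dq": joint speeds; "tau": joint torques, N m; "eef_pos": TCP position; "eef_rot": TCP orientation; "contact_force": force on the tool from outside, world axes, zero at the start; "torque": the same for the moment, N m; "grip_width": finger opening in m; "grip_force": force on a finger pad.
Only numpy, scipy, OpenCV 4.12 (cv2) and the standard library are available. Lean on these libraries where they do the work, as an engineer would, in place of code of your own. Each camera call takes 0.05 s, during which the arm holds its last target. There are 200 camera calls.

## Working session

There is one attempt and no reset: what is moved stays moved. The work goes in short steps, each a Python script; the robot and the scene stay as the last script left them, time stands still between calls to the robot, and variables do not carry over. Pictures are saved under pics/ and viewed, at most 14 in all, crops included, and the job is handed in when it is done.

```bash
ls; mkdir -p pics; cat > h.py <<'E'
import numpy as np, cv2
from workcell import r, command_gripper, optics
from scipy.spatial.transform import Rotation as Ro
def snap(n):
    s=r.read_state(); im,d=optics.get_image(n); m=optics.camera_model(n); K=np.array(m["K"])
    if "R" in m: R=np.array(m["R"]).T; t=-R@np.array(m["t"])
    else:
        T=np.array(m["tool_from_camera"]); q=Ro.from_quat(s["eef_rot"]).as_matrix()
        R=q@T[:3,:3]; t=q@T[:3,3]+np.array(s["eef_pos"])
    return im,d,K,R,t
def save(im,f): cv2.imwrite("pics/"+f,im[...,::-1])
def plane(c,uv,z):
    im,d,K,R,t=c; uv=np.atleast_2d(uv); w=(R@np.linalg.inv(K)@np.c_[uv,np.ones(len(uv))].T).T
    return t+w*((z-t[2])/w[:,2])[:,None]
def cloud(c):
    im,d,K,R,t=c; v,u=np.mgrid[:d.shape[0],:d.shape[1]]
    p=np.stack([(u-K[0,2])/K[0,0]*d,(v-K[1,2])/K[1,1]*d,d],-1); P=p@R.T+t; P[d==0]=np.nan; return P
def down(yaw): # tool z down; tool x axis at yaw in world, tool y = yaw-90deg
    return (Ro.from_euler('z',yaw)*Ro.from_euler('x',np.pi)).as_quat()
E
python3 - <<'E'
from h import *
for n in("top","side"):
    c=snap(n); save(cv2.resize(c[0],(800,600)),n+"0.png"); print(n,c[2][0],c[4],c[3][:,2])
s=r.read_state(); print(s["time_s"],s["eef_rot"],down(0)); print(optics.camera_model("wrist")["tool_from_camera"])
E
```

```text
pics
top [472.9508245    0.         245.56425719] [0.46593403 0.01819645 1.33314022] [ 0.08751128 -0.01367952 -0.9960696 ]
side [369.29950392   0.         250.79589595] [ 0.65152547 -1.13940972  0.63283619] [-0.06716668  0.89603965 -0.43886398]
0.1 [ 9.81263567e-01  1.92669033e-01 -2.64636097e-05 -6.74513162e-04] [1.000000e+00 0.000000e+00 0.000000e+00 6.123234e-17]
[[-5.48166860e-04 -9.51789963e-01 -3.06750006e-01  7.80112640e-02]
 [ 9.99999404e-01 -2.32001383e-04 -1.06715546e-03 -3.53807626e-04]
 [ 9.44541432e-04 -3.06750408e-01  9.51789522e-01 -1.15993313e-01]
 [ 0.00000000e+00  0.00000000e+00  0.00000000e+00  1.00000000e+00]]
```

View pics/top0.png

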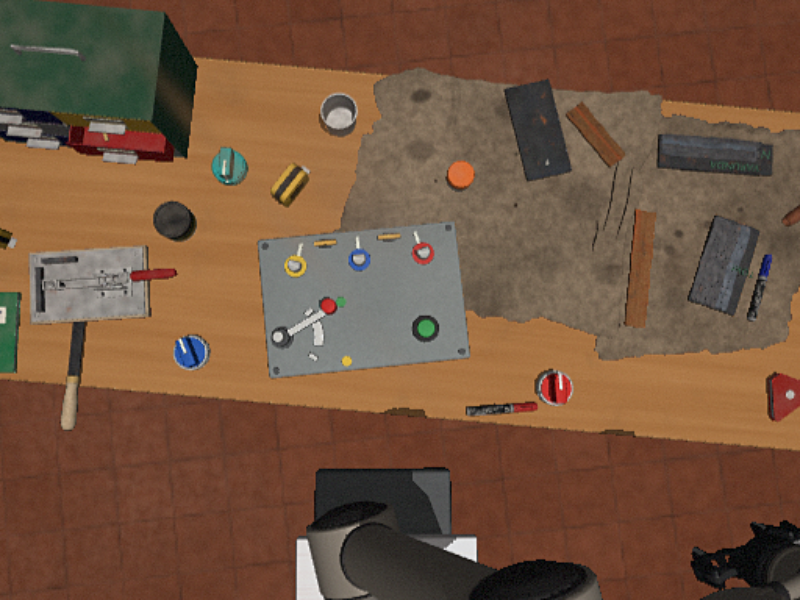

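View pics/side0.png

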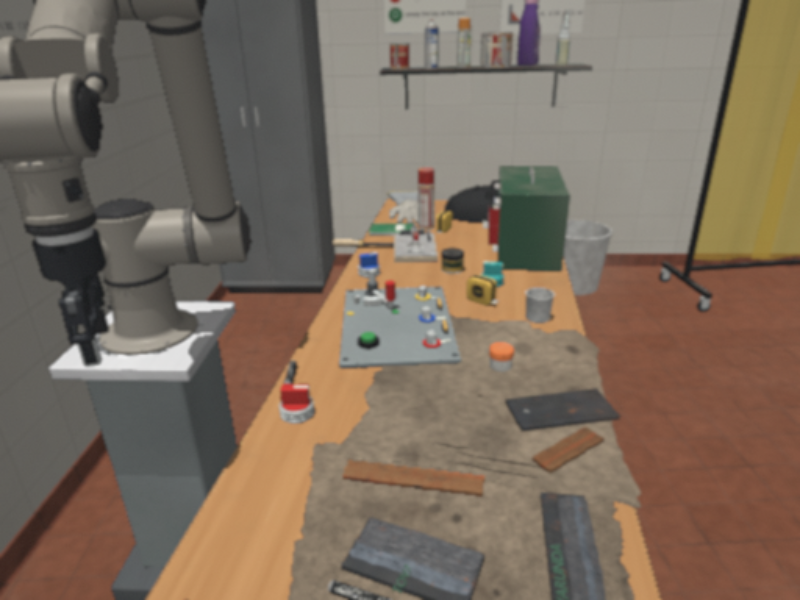

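Top view (800x600 px): blue roll is at (190,352), red roll at (555,388). The lookalike is turquoise at (229,166), so it's not meant. No yellow roll is visible. The feeder has its collars at yellow (296,266), blue (360,260) and red (423,253), the lever knob at (328,306) in the green notch, and the button at (426,328). I'll get coarse positions, plus an enlarged crop of the candidates.

```bash
cat >> h.py <<'E'
HS={"red":[((0,130,70),(8,255,255)),((172,130,70),(180,255,255))],"yellow":[((20,130,90),(34,255,255))],
"blue":[((104,130,50),(125,255,255))],"green":[((50,130,50),(80,255,255))]}
def blobs(im,col,amin=15):
    h=cv2.cvtColor(im,cv2.COLOR_RGB2HSV); m=sum(cv2.inRange(h,np.array(a),np.array(b)) for a,b in HS[col])
    n,l,s,c=cv2.connectedComponentsWithStats(m.astype(np.uint8))
    return [(c[i],s[i,4],l==i) for i in range(1,n) if s[i,4]>=amin]
E
python3 - <<'E'
from h import *
c=snap("top"); im=c[0]
for col in HS:
    for ce,a,m in blobs(im,col):
        print(col,(ce*1.5625).round(),a,plane(c,ce,0.018)[0,:2].round(3),plane(c,ce,0.05)[0,:2].round(3))
def crop(u,v,w=32): return cv2.resize(im[int(v/1.5625)-w:int(v/1.5625)+w,max(0,int(u/1.5625)-w):max(0,int(u/1.5625)-w)+2*w],(260,260),interpolation=cv2.INTER_CUBIC)
save(np.hstack([crop(190,352),crop(555,388),crop(229,166)]),"cand.png")
E
```

```text
red [108.   3.] 27 [1.121 0.503] [1.105 0.491]
red [143.   4.] 19 [1.119 0.438] [1.103 0.428]
red [167.   5.] 19 [1.116 0.396] [1.101 0.386]
red [180.   6.] 18 [1.115 0.371] [1.099 0.362]
red [210.   3.] 15 [1.119 0.316] [1.103 0.309]
red [230.   2.] 29 [1.121 0.28 ] [1.105 0.273]
red [285.  25.] 970 [1.078 0.178] [1.063 0.174]
red [427.   5.] 63 [ 1.115 -0.085] [ 1.099 -0.082]
red [473.  17.] 109 [ 1.092 -0.17 ] [ 1.077 -0.165]
red [535.   7.] 41 [ 1.111 -0.284] [ 1.096 -0.277]
red [557.   2.] 26 [ 1.121 -0.325] [ 1.105 -0.317]
red [576.   6.] 28 [ 1.113 -0.361] [ 1.097 -0.352]
red [590.   8.] 18 [ 1.11  -0.388] [ 1.094 -0.378]
red [703.   4.] 49 [ 1.117 -0.599] [ 1.101 -0.584]
red [742.   3.] 19 [ 1.118 -0.673] [ 1.102 -0.656]
red [764.  37.] 533 [ 1.053 -0.71 ] [ 1.039 -0.693]
red [391.  29.] 470 [ 1.069 -0.017] [ 1.055 -0.016]
red [550.  37.] 220 [ 1.054 -0.311] [ 1.04  -0.303]
red [653.   9.] 24 [ 1.108 -0.506] [ 1.092 -0.493]
red [196.  10.] 16 [1.106 0.341] [1.091 0.333]
red [213.  13.] 26 [1.101 0.31 ] [1.085 0.303]
red [633.  13.] 44 [ 1.098 -0.468] [ 1.083 -0.456]
red [725.
[... 11282 characters left out ...]
76 -0.368]
red [168. 591.] 21 [0.069 0.375] [0.079 0.367]
red [199. 593.] 21 [0.066 0.322] [0.076 0.315]
red [117. 595.] 34 [0.064 0.463] [0.074 0.452]
red [ 75. 595.] 15 [0.064 0.534] [0.074 0.522]
red [612. 595.] 18 [ 0.053 -0.391] [ 0.063 -0.381]
yellow [282. 178.] 70 [0.791 0.182] [0.783 0.178]
yellow [292. 186.] 102 [0.775 0.165] [0.768 0.161]
yellow [295. 266.] 93 [0.631 0.158] [0.627 0.155]
yellow [346. 360.] 32 [0.462 0.068] [0.462 0.067]
blue [359. 259.] 88 [0.641 0.045] [0.637 0.044]
blue [766. 265.] 65 [ 0.627 -0.69 ] [ 0.623 -0.672]
blue [189. 352.] 239 [0.479 0.345] [0.478 0.337]
green [425. 328.] 97 [ 0.518 -0.073] [ 0.517 -0.071]
green [  6. 352.] 143 [0.481 0.666] [0.48 0.65]
```

View pics/cand.png

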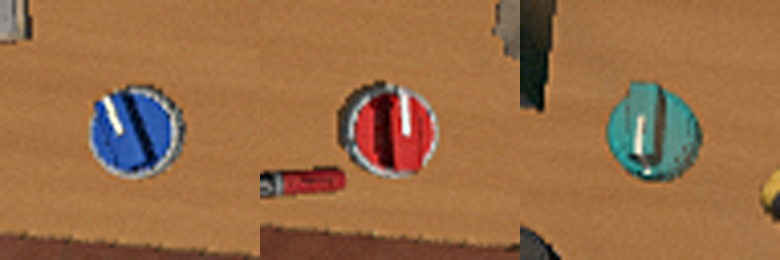

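The crop shows the blue roll with its stripe heading about +0.4 rad, the red roll heading about 0, and turquoise as the decoy. The coarse feeder pose is origin (.571,.039), yaw 0.09, and the knob prediction agrees with its blob. I'll move over the feeder to refine it.

```bash
cat >> h.py <<'E'
def circ(m):
    cs=max(cv2.findContours(m.astype(np.uint8),cv2.RETR_EXTERNAL,cv2.CHAIN_APPROX_NONE)[0],key=len); return cv2.minEnclosingCircle(cs)
E
python3 - <<'E'
from h import *
r.reach([.49,.045,.36],down(np.pi)); c=snap("wrist"); save(c[0],"w1.png")
for col in HS:
    for ce,a,m in blobs(c[0],col,60):
        (x,y),rad=circ(m); k=c[1][m]; print(col,ce.round(),a,round(rad,1),plane(c,[x,y],.018)[0].round(4),plane(c,[x,y],.084)[0].round(4), "z",np.nanmedian(cloud(c)[m][:,2]).round(3))
print(r.read_state()["time_s"],r.read_state()["joint_positions"])
E
```

```text
red [77. 85.] 245 13.7 [ 0.3777 -0.2427  0.018 ] [ 0.3825 -0.2013  0.084 ] z 0.013
red [ 39. 105.] 1122 24.7 [ 0.4054 -0.312   0.018 ] [ 0.4062 -0.2606  0.084 ] z 0.043
red [289. 198.] 301 11.3 [0.5682 0.1043 0.018 ] [0.5455 0.0957 0.084 ] z 0.081
red [199. 236.] 147 10.1 [ 0.6501 -0.0673  0.018 ] [ 0.6156 -0.0512  0.084 ] z 0.016
red [473. 236.] 531 24.7 [0.6451 0.458  0.018 ] [0.6113 0.3984 0.084 ] z 0.099
red [505. 339.] 225 15.2 [0.9056 0.582  0.018 ] [0.8342 0.5045 0.084 ] z 0.092
yellow [271. 137.] 88 5.2 [0.4593 0.0697 0.018 ] [0.4523 0.066  0.084 ] z 0.014
yellow [317. 226.] 164 10.3 [0.6281 0.1601 0.018 ] [0.5968 0.1435 0.084 ] z 0.016
yellow [290. 249.] 76 10.1 [0.6721 0.1074 0.018 ] [0.6344 0.0983 0.084 ] z 0.028
yellow [413. 254.] 109 14.4 [0.6915 0.3568 0.018 ] [0.651  0.3118 0.084 ] z 0.009
yellow [229. 255.] 75 9.8 [ 0.685  -0.0083  0.018 ] [ 0.6455 -0.0007  0.084 ] z 0.028
yellow [316. 295.] 612 20.4 [0.779  0.1667 0.018 ] [0.7259 0.1491 0.084 ] z 0.047
yellow [329. 305.] 167 20.0 [0.794  0.1854 0.018 ] [0.7387 0.1651 0.084 ] z 0.06
blue [436. 148.] 882 19.4 [0.4829 0.3563 0.018 ] [0.4725 0.3113 0.084 ] z 0.044
blue [257. 230.] 141 10.0 [0.6388 0.0464 0.018 ] [0.6059 0.0461 0.084 ] z 0.016
blue [497. 324.] 247 16.8 [0.8573 0.5578 0.018 ] [0.7929 0.4838 0.084 ] z 0.022
green [189. 172.] 281 9.5 [ 0.5191 -0.0738  0.018 ] [ 0.5034 -0.0567  0.084 ] z 0.034
green [276. 195.] 64 4.6 [0.5633 0.0792 0.018 ] [0.5413 0.0742 0.084 ] z 0.014
2.4 [-6.57060415e-02  2.19061843e-01  1.41046714e+00 -1.85624858e-04
  1.51244215e+00 -1.63485823e+00]
```

View pics/w1.png

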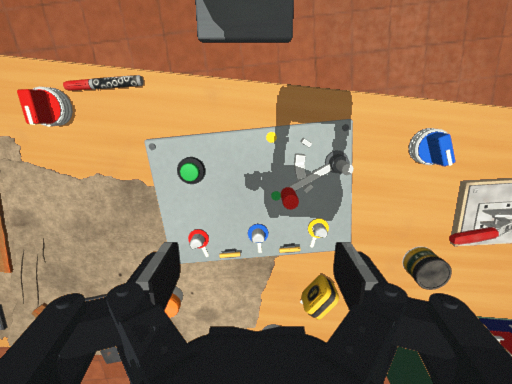

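Wrist view: collars at red (199,236), blue (257,230), yellow (317,226), knob (289,198), button (189,172). They agree with the top view to 2–3 mm. Next is the lever.

```bash
cat >> h.py <<'E'
YAW=.094; B=np.array([.6395,.0455])
def RZ(a): return np.array([[np.cos(a),-np.sin(a)],[np.sin(a),np.cos(a)]])
O=B-RZ(YAW)@[.07,0]
def fw(x,y): return O+RZ(YAW)@[x,y]
def knob(s):
    a=-np.pi/2+.45-s; return fw(-.055+.1*np.cos(a),.15+.1*np.sin(a)), down(a+YAW+np.pi)
def st(m=""):
    s=r.read_state(); print(m,"t",round(s["time_s"],1),np.round(s["eef_pos"],4),"F",np.round(s["contact_force"],1),"w",round(s["grip_width"],4),"gf",round(s["grip_force"],1))
def swing(a,b):
    zg=.074
    p,q=knob(a); command_gripper(.06,50); r.reach([*p,.17],q); print("hit",r.move_straight([*p,zg],max_force=15)); st("at")
    command_gripper(.015); st("grip"); r.move_straight([*p,zg+.025],speed=.06); st("lift")
    for s in np.linspace(a,b,8)[1:]:
        p,q=knob(s); r.move_straight([*p,zg+.025],q,speed=.06)
    st("swung"); r.move_straight([*p,zg],speed=.05,max_force=20); st("down")
    command_gripper(.06); r.move_straight([*p,.17])
E
python3 - <<'E'
from h import *
print(knob(0)[0],fw(-.065,-.105)); swing(0,.9); st()
q=knob(.9)[0]; r.reach([.49,.045,.36],down(np.pi)); c=snap("wrist"); save(cv2.resize(c[0][90:280,120:380],(800,585),interpolation=cv2.INTER_CUBIC),"w2.png")
for ce,a,m in blobs(c[0],"red",100): print(ce.round(),a,np.nanmedian(cloud(c)[m],0).round(3),np.nanpercentile(cloud(c)[m][:,2],95))
c=snap("top");
for col in ("red","blue"):
    for ce,a,m in blobs(c[0],col,40):
        if 250<ce[1]<256 or ce[1]>100 and ce[1]<256:
            p=plane(c,ce,.058)[0]
            if .36<p[0]<.75: print(col,p.round(3),a)
E
```

```text
[0.55272887 0.09754056] [ 0.51495146 -0.07170777]
hit False
at t 4.6 [0.5535 0.0975 0.075 ] F [-0.9 -0.1  0.1] w 0.0603 gf 0.0
grip t 5.0 [0.5533 0.0975 0.0748] F [ 1.6 -0.5  4.1] w 0.0249 gf 48.8
lift t 5.6 [0.5528 0.0976 0.0991] F [ 2.9  0.2 -3.6] w 0.0247 gf 49.3
swung t 8.2 [0.467  0.0903 0.0994] F [ 3.5  7.7 -4.9] w 0.0249 gf 49.7
down t 8.8 [0.4675 0.0901 0.0748] F [2.4 7.2 1.5] w 0.0249 gf 50.6
 t 10.0 [0.4656 0.0893 0.1694] F [-0.2  0.2  0.5] w 0.0598 gf 0.0
[76. 85.] 245 [ 0.377 -0.245  0.013] 0.016355014635651834
[ 39. 105.] 1121 [ 0.407 -0.29   0.043] 0.05677945848884936
[286. 145.] 274 [0.464 0.089 0.082] 0.08330241182711218
[473. 236.] 532 [0.604 0.385 0.099] 0.10528366383173346
[199. 235.] 114 [ 0.639 -0.06   0.016] 0.34012020016578703
[494. 339.] 444 [0.814 0.482 0.088] 0.1156397907785331
[504. 362.] 195 [0.814 0.472 0.132] 0.1410957377898715
red [ 0.647 -0.067  0.058] 92
red [0.614 0.402 0.058] 165
red [ 0.41  -0.303  0.058] 139
red [ 0.395 -0.688  0.058] 400
red [ 0.411 -0.277  0.058] 82
red [0.42  0.612 0.058] 129
red [0.403 0.508 0.058] 76
blue [0.636 0.044 0.058] 88
blue [ 0.622 -0.668  0.058] 67
blue [0.478 0.335 0.058] 242
```

View pics/w2.png

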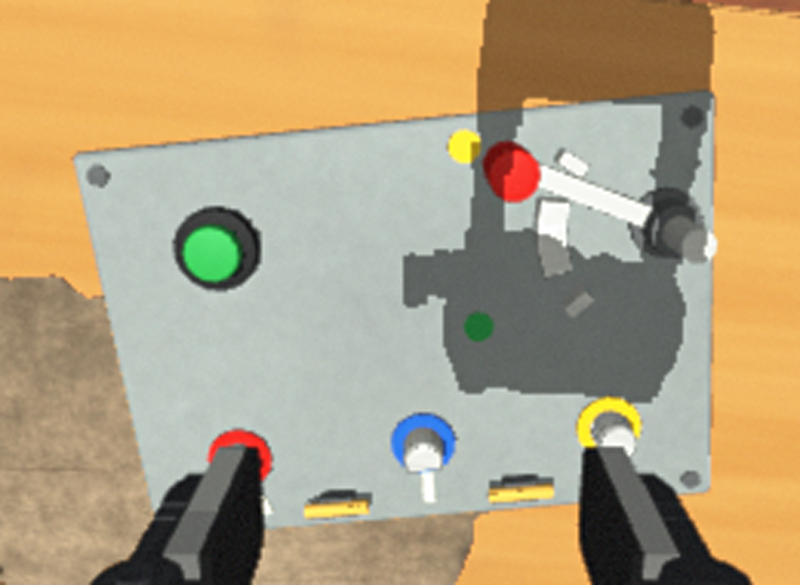

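Lever is down in the yellow notch (knob top 0.083, beside the yellow dot at (464,147)). Next: close looks at both shafts and the blue roll, then grasp.

```bash
cat >> h.py <<'E'
def shaft(col,y):
    r.reach([*fw(.07,y),.165],down(YAW)); c=snap("wrist"); P=cloud(c); best=None
    for ce,a,m in blobs(c[0],col,100):
        (u,v),rad=circ(m); p=plane(c,[u,v],.018)[0]
        if np.hypot(*(p[:2]-fw(.07,y)))<.02: 
            k=plane(c,[u+rad,v],.018)[0]; print("shaft",col,p.round(4),"rad",np.hypot(*(k-p)[:2]).round(4),"vs",fw(.07,y).round(4)); best=p[:2]
    return best,c
def roll(col,xy,yaw):
    r.reach([*xy,.19],down(yaw)); c=snap("wrist"); P=cloud(c)
    near=(np.hypot(P[...,0]-xy[0],P[...,1]-xy[1])<.06)&(P[...,2]>.050)&(P[...,2]<.068)
    n,l,s,ce=cv2.connectedComponentsWithStats(near.astype(np.uint8)); i=1+np.argmax(s[1:,4]); m=l==i
    v,u=np.nonzero(m); X=plane(c,np.c_[u,v],.058)[:,:2].astype(np.float32)
    (cx,cy),wh,_=rect=cv2.minAreaRect(X*1000); bx=cv2.boxPoints(rect); e=[bx[1]-bx[0],bx[2]-bx[1]]; e=max(e,key=np.linalg.norm); a=np.arctan2(e[1],e[0])
    px=c[0][v,u].astype(int); w=px.min(1)>130; ctr=np.array([cx,cy])/1000; d=(X[w].mean(0)-ctr) if w.any() else np.zeros(2)
    if d@[np.cos(a),np.sin(a)]<0: a+=np.pi
    a=(a+np.pi)%(2*np.pi)-np.pi
    print("roll",col,ctr.round(4),"size",np.round(wh,1),"z",np.median(P[m][:,2]).round(4),"head",a.round(3),"white",w.sum(),d.round(4)); return ctr,a,c
E
python3 - <<'E'
from h import *
_,c1=shaft("red",-.115); _,c2=shaft("blue",0)
p,a,c3=roll("blue",np.array([.479,.337]),.4); st()
save(np.hstack([cv2.resize(c[0],(266,200)) for c in(c1,c2,c3)]),"tri.png")
E
```

```text
shaft red [ 0.653  -0.0681  0.018 ] rad 0.0194 vs [ 0.6503 -0.069 ]
shaft blue [0.6422 0.0464 0.018 ] rad 0.0193 vs [0.6395 0.0455]
roll blue [0.4786 0.3457] size [49.8 19. ] z 0.0563 head 0.398 white 145 [0.0095 0.0041]
 t 16.3 [0.4801 0.3358 0.1898] F [-0.3 -0.2  0.3] w 0.0598 gf 0.0
```

View pics/tri.png

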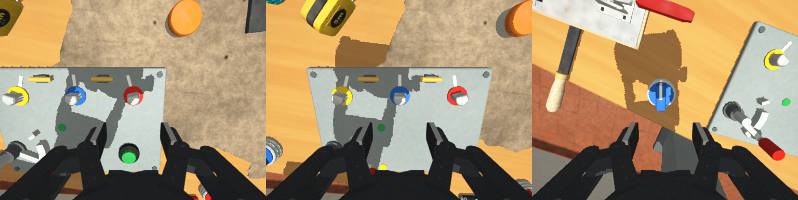

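Shaft images are clean: collar radii 19.4 mm (20 expected), and the bar is 49.8x19 mm at z .056 with the stripe towards +x at 0.398. All are in the right places. Now I'll grasp blue and fit it.

```bash
cat >> h.py <<'E'
G=.056
def pick(p,a):
    q=down(a); command_gripper(.06,60); r.reach([*p,.13],q); print("hit",r.move_straight([*p,G],speed=.12,max_force=12)); command_gripper(.01); st("grip")
    r.move_straight([*p,.17],speed=.12); st("lifted")
def insert(t,da=0):
    q=down(YAW+da); r.reach([*t,.17],q); st("over"); r.move_straight([*t,.115],speed=.1)
    hit=r.move_straight([*t,.018+G-.001],speed=.04,max_force=18); st("insert hit=%s"%hit); return hit
E
python3 - <<'E'
from h import *
p,a=np.array([.4786,.3457]),.398
pick(p,a); insert(np.array([.6422,.0464]))
E
```

```text
hit False
grip t 18.1 [0.479  0.3459 0.0567] F [-0.4 -1.   5. ] w 0.0193 gf 59.5
lifted t 19.1 [0.4781 0.3454 0.169 ] F [ 0.1  0.4 -2.3] w 0.019 gf 58.6
over t 20.4 [0.6418 0.0478 0.1699] F [-0.  -0.1 -0.8] w 0.019 gf 58.6
insert hit=False t 22.3 [0.6428 0.0464 0.0747] F [-0.7 -0.3  8.4] w 0.0191 gf 60.4
```

```bash
python3 - <<'E'
from h import *
command_gripper(.04); s=r.read_state()["eef_pos"]; r.move_straight([s[0],s[1],.2]); c=snap("wrist"); P=cloud(c)
t=np.array([.6422,.0464]); near=np.hypot(P[...,0]-t[0],P[...,1]-t[1])<.026; z=P[near][:,2]
print("bar top z",np.percentile(z[(z>.06)],[10,50,90]).round(4)," disc",np.median(z[(z>.03)&(z<.055)]).round(4))
c2=snap("top")
rr=np.array([.409,-.300]); p,a,c3=roll("red",rr,0.05)
save(np.hstack([cv2.resize(c[0],(266,200)) for c in(c,c3)]),"b.png"); st()
E
```

```text
bar top z [0.1855 0.2543 0.2675]  disc 0.0424
roll red [ 0.412  -0.3002] size [49.9 18.8] z 0.0563 head 0.041 white 149 [0.0103 0.001 ]
 t 25.4 [ 0.4098 -0.2994  0.19  ] F [ 0.6  0.8 -0.3] w 0.0398 gf 0.0
```

View pics/b.png

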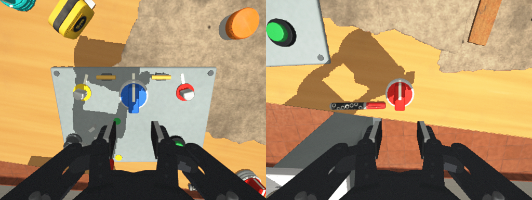

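Blue is home (disc top at 0.0424, 0.042 expected). The red roll is measured at (.412,-.300), heading 0.041. The marker beside it is only 18 mm high, below my fingertips.

```bash
sed -i 's/command_gripper(.06,60); r.reach/command_gripper(.042,60); r.reach/' h.py; python3 - <<'E'
from h import *
pick(np.array([.412,-.3002]),.041); t=np.array([.653,-.0681]); h=insert(t)
s=r.read_state()
if not h and s["grip_width"]>.015 and s["eef_pos"][2]<.077:
    command_gripper(.04); r.move_straight([*t,.2]); c=snap("wrist"); P=cloud(c)
    z=P[np.hypot(P[...,0]-t[0],P[...,1]-t[1])<.03][:,2]; print("disc",np.median(z[(z>.03)&(z<.055)]),"bar",np.median(z[(z>.055)&(z<.1)]))
    save(cv2.resize(c[0],(640,480)),"r1.png")
st()
E
```

```text
hit False
grip t 27.0 [ 0.4126 -0.3007  0.0571] F [-0.2  0.1  6.3] w 0.019 gf 59.5
lifted t 28.1 [ 0.4116 -0.2998  0.1692] F [-0.   0.6 -1.4] w 0.0192 gf 58.6
over t 29.4 [ 0.6525 -0.0694  0.1699] F [ 0.3  0.3 -1.2] w 0.0189 gf 58.6
insert hit=False t 31.3 [ 0.6554 -0.0681  0.0752] F [3.4 1.4 9.8] w 0.0188 gf 60.6
disc 0.04206028007499685 bar 0.07426028839592255
 t 32.7 [ 0.6524 -0.068   0.1986] F [ 0.4 -0.7 -0.4] w 0.0401 gf 0.0
```

```bash
python3 - <<'E'
from h import *
r.reach([.35,-.3,.3],down(0))
c=snap("side"); t=snap("top"); f=lambda im:cv2.resize(im,(390,300),interpolation=cv2.INTER_CUBIC)
im=c[0]; save(np.vstack([np.hstack([f(im[105:205,210:340]),f(im[175:245,200:310])]),np.hstack([f(t[0][130:230,0:130]),f(t[0][130:250,150:310])])]),"chk.png")
st()
E
```

```text
t 34.2 [ 0.3507 -0.2996  0.2996] F [-0.2  0.1  0.4] w 0.0399 gf 0.0
```

View pics/chk.png

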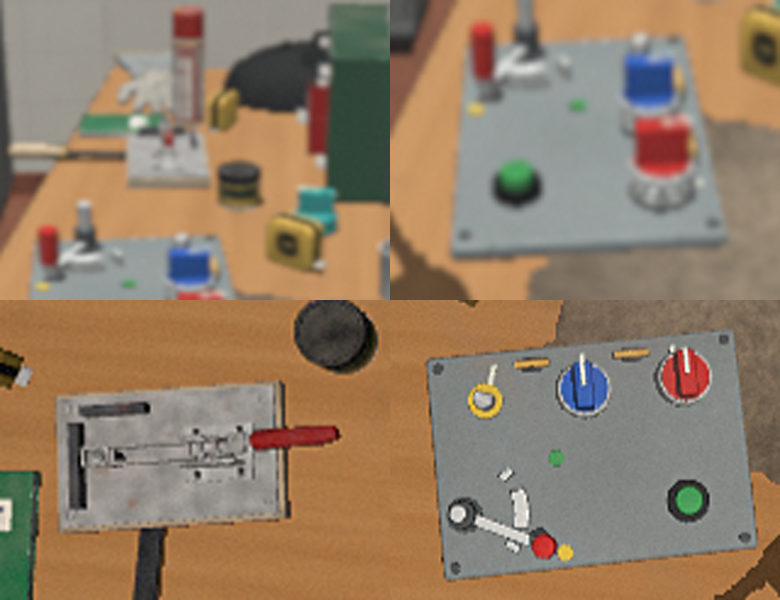

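Rolls are home on blue and red. The far yellow-black thing is a second tape measure, so there's no yellow roll. Lever back.

```bash
sed -i 's/B=np.array(.*/B=np.array([.6407,.0462])/' h.py; python3 - <<'E'
from h import *
swing(.9,0)
r.reach([.49,.045,.36],down(np.pi)); c=snap("wrist"); P=cloud(c); save(cv2.resize(c[0][90:280,120:380],(800,585),interpolation=cv2.INTER_CUBIC),"w3.png")
for ce,a,m in blobs(c[0],"red",100): print(ce.round(),a,np.nanmedian(P[m],0).round(3),np.nanpercentile(P[m][:,2],95).round(4))
print(knob(0)[0])
for ce,a,m in blobs(c[0],"green",100): print("green",ce,np.nanmedian(P[m],0).round(4),fw(-.065,-.105))
E
```

```text
hit False
at t 36.9 [0.4679 0.0898 0.0746] F [-0.4  0.1  0.9] w 0.0599 gf 0.0
grip t 37.3 [0.4678 0.09   0.0747] F [-0.2 -1.6  4.8] w 0.025 gf 48.8
lift t 37.9 [0.4675 0.0902 0.0992] F [ 3.1  1.5 -4.9] w 0.0251 gf 49.2
swung t 40.5 [0.5536 0.0979 0.0989] F [ 2.3 -2.  -4.5] w 0.0249 gf 49.7
down t 41.1 [0.5545 0.0981 0.0747] F [ 1.  -4.   5.9] w 0.0246 gf 51.1
[75. 85.] 251 [ 0.376 -0.246  0.013] 0.0165
[289. 199.] 295 [0.548 0.096 0.081] 0.0831
[473. 236.] 533 [0.604 0.384 0.099] 0.1052
[494. 339.] 432 [0.814 0.482 0.087] 0.1158
[505. 363.] 183 [0.814 0.47  0.132] 0.1413
[0.55392887 0.09824056]
green [188.50694444 172.11805556] [ 0.5152 -0.0696  0.034 ] [ 0.51615146 -0.07100777]
```

View pics/w3.png

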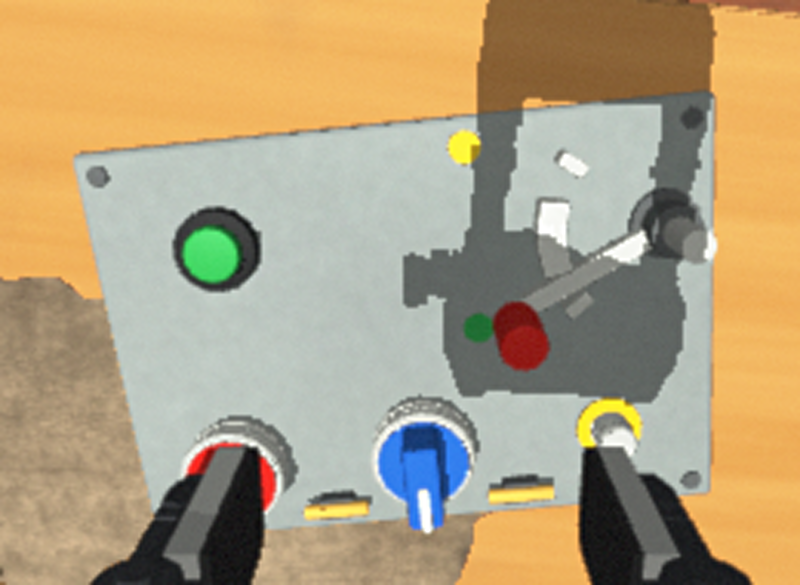

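The lever is down by the green dot (knob top .083, same as at the start). Now press the button.

```bash
python3 - <<'E'
from h import *
command_gripper(0.0); p=fw(-.065,-.105); e=r.tip_extent; q=down(np.pi)
r.reach([*p,.13],q); r.move_straight([*p,.034+e+.006],speed=.08); st("pre")
h=r.move_straight([*p,.034+e-.014],speed=.015,max_force=16); st("press %s"%h); r.hold(.4); st("held")
r.move_straight([*p,.16]); st("up")
r.reach([.35,-.2,.3],q); c=snap("top"); P=cloud(c)
for n,t,lo,hi in(("blue",(.642,.046),.035,.052),("red",(.653,-.068),.035,.052),("button",p,.02,.05),("knob",knob(0)[0],.06,.1)):
    z=P[np.hypot(P[...,0]-t[0],P[...,1]-t[1])<.028][:,2]; z=z[(z>lo)&(z<hi)]; print(n,len(z),np.median(z).round(4))
save(cv2.resize(c[0],(800,600)),"fin.png")
E
```

```text
pre t 46.0 [ 0.5165 -0.0711  0.0654] F [-0.   0.2  0.6] w 0.0002 gf 0.0
press True t 46.8 [ 0.5163 -0.0711  0.055 ] F [-1.5  0.   7.9] w 0.0001 gf 3.7
held t 47.2 [ 0.5163 -0.0711  0.055 ] F [-1.7 -0.2  7.1] w -0.0001 gf 3.9
up t 48.1 [ 0.5155 -0.0708  0.159 ] F [0.  0.3 0.6] w 0.0002 gf 0.0
blue 177 0.0433
red 178 0.044
button 231 0.029
knob 78 0.0829
```

View pics/fin.png

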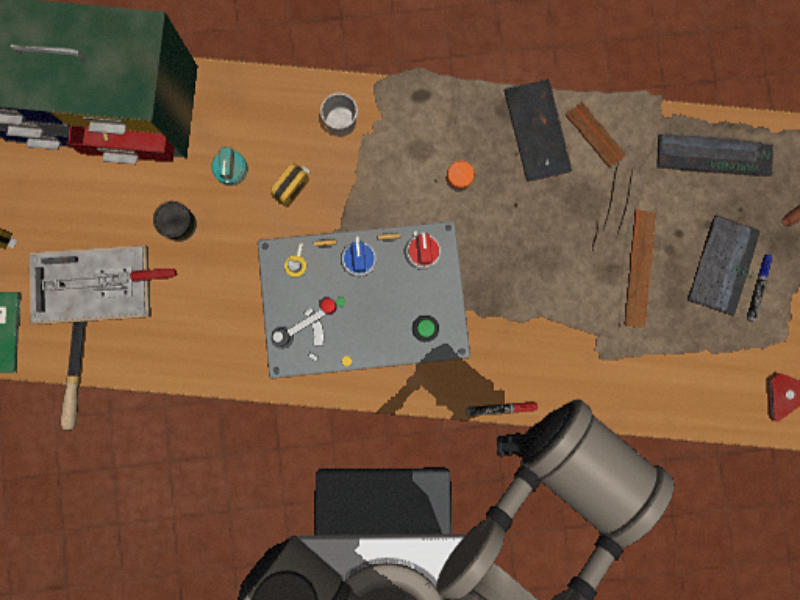

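Everything is in place, but the press stopped at about 4 mm of apparent travel. I'll press again, harder, to make sure it goes fully down.

```bash
python3 - <<'E'
from h import *
p=fw(-.065,-.105); e=r.tip_extent; q=down(np.pi)
r.reach([*p,.13],q); r.move_straight([*p,.034+e+.006],speed=.08)
for z in np.arange(.034+e+.004,.034+e-.0125,-.001):
    h=r.move_straight([*p,z],speed=.02); s=r.read_state(); f=s["contact_force"][2]; print(round(z,4),round(s["eef_pos"][2],4),round(f,1))
    if f>22: break
r.hold(.3); r.move_straight([*p,.16]); r.reach([.35,-.2,.3],q); st()
E
```

```text
0.063 0.0632 -0.7
0.062 0.062 -0.4
0.061 0.0611 0.1
0.06 0.0601 1.8
0.059 0.0591 2.7
0.058 0.0581 3.4
0.057 0.0571 4.0
0.056 0.0561 4.5
0.055 0.0551 6.2
0.054 0.0549 12.4
0.053 0.0548 21.7
0.052 0.0547 29.6
 t 56.3 [ 0.3503 -0.1997  0.2992] F [-0.2  0.7 -0.8] w -0.0 gf 0.0
```

The force curve shows the button bottoming out at 6 mm of travel, and it has been released since. Handing in.

```bash
python3 -c "
from h import *
print(r.finish_job())"
```

```text
the job is handed in; nothing more can be done
None
```

I handed the job in: the blue and red rolls are home on their shafts (there was no yellow roll), the lever is back in the green notch, and the button was then pressed fully down and released, twice because the first press looked short.

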